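Weigh the post finial on the bench steelyard

TASK

Weigh the ball-topped steel post finial: stand it upright on the pan of the bench steelyard and let go of it, then slide the brass poise along the notched beam until the pointer comes to rest between the two ridges of the gate, with nothing touching the scale but its load. Be gentle with the scale, never pressing or slamming the beam hard against the gate that stops it, and leave everything else on the bench where it is.

Things in the scene. Friction and masses are not known exactly. Their poses are not given: they have to be found in the camera images.
- finial_mid (a point): the finial to be weighed: a plain dark steel fence-post top, 95 mm tall: hex foot 44 mm across flats (51 mm across corners) and 16 mm high, round stem 22 mm thick from 16 to about 65 mm, ball 34 mm at the top. This point is on its axis half-way up (47.5 mm above its underside), z up. It stands upright on the table among two bolts, which have no ball. Its weight is not known (about 0.17 to 0.42 kg: it may be hollow or solid)
- scale: the fixed green stand of the steelyard; origin at the table top below the beam's pivot. Its y axis runs along the beam, from the pan (at y = -100 mm) past the pivot (y = 0, 120 mm above the table) to the gate (y = +250 mm); z up. The foot is 80 x 460 mm and 18 mm high, from y = -170 to +290 mm; pivot cheeks reach 136 mm height at y = 0
- pan_floor (a point): centre of the upper face of the round pan: flat floor 98 mm wide inside a rim 6 mm higher. A linkage keeps the pan level while it rises and sinks about 6.5 mm either way with the beam (154 mm above the table when the beam is level), and makes the place of the load on it unimportant. A loaded pan sinks until the gate stops the beam
- beam (a joint): tilt of the beam in rad, 0 = level = balanced, pointer in the middle; positive = pan down, pointer up. The gate stops it at about +-0.06. The beam swings freely and slowly (settles in about 1.5 s): near balance each notch of the poise changes the tilt by about 0.028, moving the poise outwards lowers the pointer (makes it more negative)
- poise_knob (a point): middle of the round upright knob of the brass poise (knob 16 mm thick, 45 mm tall; this point is 22.5 mm below its top and above the poise's block). The block is 38 mm across the beam, 30 mm along it. The knob rides up and down with the beam; at level beam this point is 170.5 mm above the table
- poise (a joint): place of the poise along the beam in m, 0 = the notch nearest the pivot (the knob is then 40 mm from the pivot), growing outwards to 0.160. A notch every 8 mm (at 0, 0.008, 0.016, ...): a sprung pawl snaps into them, and about 5 to 8 N along the beam takes the poise over a notch; let go between two, it snaps into one of them. The balancing notch lies between about 0.05 and 0.15, depending on the load
- pointer_tip (a point): the free end of the pointer, 280 mm from the pivot along the beam, on the beam's axis (120 mm above the table when level)
- gate_mark (a point): fixed middle of the gate's white index plate, half-way between its two ridges (11 mm apart), where the pointer tip's axis must come to rest
- gate: the fixed steel frame round the pointer, at 250 mm from the pivot, whose lower and upper bars stop the beam; origin at the beam's pivot, axes as the stand's
- long_bolt: bystander: large hex bolt standing on its head (head 40 mm across flats and 15 mm high, plain 22 mm shank, 100 mm tall in all, flat top without a ball); origin at the centre of its underside
- short_bolt: bystander: short hex bolt standing on its head (40 mm head, 22 mm shank, 53 mm tall) with a hex nut part-way up; origin at the centre of its underside
- big_nut: bystander: round collar nut lying flat, 42 mm wide, 20 mm high; origin at the centre of its underside
- spanner: bystander: flat steel spanner 200 mm long, lying on the table; origin at the centre of its underside
- flower: bystander: little welded flower, 56 mm round foot, thin stem, 106 mm tall; behind the scale; origin at the centre of its underside
- tin: bystander: open steel tin, 72 mm wide, 70 mm tall; origin at the centre of its underside
- pipe_stub: bystander: upright stub of copper pipe, 48 mm wide, 60 mm tall; behind the scale; origin at the centre of its underside
Not all that is in view belongs to the job. What is shaped like the part that bears finial_mid but brown or pink is not meant.

How it is judged:
By the outcome, as a careful person would: the job done as asked, in the order asked, and still so for the second after the job is handed in, with the robot touching nothing.
It also fails if it takes over 72 s, if anything falls off the work surface, if the arm or the gripper's body presses on something with over 40 N, if the wrist force passes 120 N, or if a joint passes its speed limit or range.

ROBOT

A 7-joint arm with a two-finger parallel gripper is mounted at the origin on the work surface. World frame = base frame: x ahead of the robot, y to its left, z up, the work surface at z = 0. Lengths are in m, angles in rad, forces in N, time in s.
With the tool pointing down it reaches from about 0.425 to 0.825 m from the base axis. Payload 3.6 kg.
Tool frame: the origin (TCP) lies between the finger pads; the fingertips stand 17 mm ahead of it and the grasp point (between the pads) lies 2 mm behind it; y points along the fingers, z is the direction in which the jaws open and shut, and the axes are right-handed (so a half turn about y gives the same grasp; the last joint's range is limited). The gripper opens to 93 mm and grips with 3 to 60 N. Pads are 15 mm wide; open, the fingers measure 128 mm over their backs; the gripper's body (75 mm by 188 mm) begins 65 mm behind the grasp point.
Start: joints at [-1.143, 0.615, -0.013, 1.423, 0.008, 1.103, -0.04], TCP at [0.285, 0.584, 0.236] pointing down, gripper open.
Joint ranges: [-3.12, 3.12], [-0.3, 2.06], [-1.34, 1.32], [0.26, 2.42], [-1.36, 4.5], [0.01, 1.98], [-2.84, 2.84]. Speed limits (rad/s): [2.79, 2.79, 3.14, 3.14, 3.14, 3.14, 3.14].

INTERFACE

Orientations are given as a unit quaternion [w, x, y, z].
In Python, from rig import ctrl gives the robot as it stands.
- The arm moves only by the tool apply_moves, never from a script. Its argument "steps" is a list of rows, each a list of 4 numbers: the shift along the tool's x, y, z in mm, then the turn about the tool's y in degrees. A call has 1 to 12 rows; each row is the pose to reach, as a shift and turn from the pose commanded when the call began, along the tool's axes at that moment; what a row does not reach only later rows make up. A row lasts 1/12 s, in which the tool goes at most 41.7 mm and 7.16 degrees, less where a joint would pass 70% of its speed; a pose out of reach is approached as far as the arm can. A call with a gripper value outside its range is refused whole. "gripper" is the opening, from 0 (shut) to 1 (fully open), set as the call begins (left out, the last holds). The fingers move at their own pace and stop on an object; the grip force is fixed at half the most. Time passes only in rows, so rows that repeat a pose let the fingers close. It gives the time, the measured TCP pose, the force and the opening at its end, in the units of the state.
- ctrl.observe(): the state, without advancing time (a new reading comes with each control period).
- ctrl.get_image(name): name is "side" or "top"; returns the picture (420x560x3 uint8, blue, green, red); there is no depth.
- ctrl.get_calibration(name): a dict with "vfov" (degrees; the focal length in pixels is half the picture's height over the tangent of half this angle, whatever the lens; pixels are square), "cx", "cy" (the principal point, pixels), "R" (3x3) and "t" (3): a world point X has camera coordinates R X + t. Camera axes: x right, y down, z forward; pixel columns grow to the right and rows downward; lengths in m; the calibration is good to about 2 mm. A picture is of the moment at which its call begins. get_calibration takes no time and is no camera call.
- ctrl.job_done(): hands the job in, once; it reports no verdict.
Trained networks look in the newest picture that a camera, given by its name, has taken for a name from the list of things; names that differ only in an ending like _2 or _b are one class to them, and where a whole thing is asked for, a point or a joint stands for the part that bears it (a point fixed in the world has none). Each returns a list of dicts, best first, with "confidence" (0 to 1); they miss things now and then, are a little off and sometimes report something else, mostly with a low value. They report only what shows in the picture. A call takes as long as a camera call. They do not tell look-alikes from the thing itself.
- ctrl.boxes_of(thing, camera): "xy" ([column, row] in pixels, amid what is visible of it).
- ctrl.cut_out(thing, camera): "pixels" (420x560 bool, what is visible of it) and "xy" ([column, row] in pixels, amid what is visible of it).
The state is a dict: "t": time; "qpos": joint angles; "qvel": joint speeds; "joint_torque": joint torques, N m; "position": TCP position; "tcp_rot": TCP orientation; "wrist_force": force on the tool from outside, world axes, zero at the start; "ft_torque": the same for the moment, N m; "opening": finger opening in m.
Only numpy, scipy, OpenCV 4.12 (cv2) and the standard library are available. Lean on these libraries where they do the work, as an engineer would, in place of code of your own. Each camera call takes 0.05 s, during which the arm holds its last target. There are 200 camera calls.

## Working session

There is one attempt and no reset: what is moved stays moved. The work goes in short steps, Python scripts to look and compute and a tool call to move; the robot and the scene stay as the last step left them, time stands still between calls to the robot, and variables do not carry over. Pictures are saved under pics/ and viewed, about 8 in all and at most 12, crops included, and the job is handed in when it is done.

Besides the shell and the picture viewer there is one more tool, called after "Call:" as name(argument=value, ...) on one line, values as JSON. apply_moves: Moves the arm, as the interface text tells. Its arguments: {"type":"object","properties":{"steps":{"type":"array","items":{"type":"array","items":{"type":"number"}}},"gripper":{"type":"number"}},"required":["steps"]}

```bash
ls; mkdir -p pics
cat > h.py <<'E'
import numpy as np, cv2
from rig import ctrl
def K(n):
    c=ctrl.get_calibration(n); f=210/np.tan(np.radians(c["vfov"])/2)
    return f,c["cx"],c["cy"],np.array(c["R"]),np.array(c["t"])
def ray(n,uv):
    f,cx,cy,R,t=K(n); d=R.T@np.array([(uv[0]-cx)/f,(uv[1]-cy)/f,1]); return -R.T@t,d
def atz(n,uv,z):
    o,d=ray(n,uv); return o+d*(z-o[2])/d[2]
def proj(n,X):
    f,cx,cy,R,t=K(n); p=R@np.array(X)+t; return np.array([f*p[0]/p[2]+cx,f*p[1]/p[2]+cy])
def tri(obs):
    A=np.zeros((3,3));b=np.zeros(3)
    for n,uv in obs:
        o,d=ray(n,uv); d=d/np.linalg.norm(d); P=np.eye(3)-np.outer(d,d); A+=P;b+=P@o
    X=np.linalg.solve(A,b); return X,[np.round(proj(n,X)-uv,1) for n,uv in obs]
E
python3 - <<'E'
from h import *
for n in("side","top"):
    im=ctrl.get_image(n); cv2.imwrite(f"pics/{n}0.png",im); 
    f,cx,cy,R,t=K(n); print(n,f,cx,cy,-R.T@t,R[2], ctrl.get_calibration(n).keys())
    for th in ["finial_mid","scale","pan_floor","poise_knob","pointer_tip","gate_mark","long_bolt","short_bolt","flower","tin","pipe_stub"]:
        print(th,[(np.round(d["xy"]).tolist(),round(d["confidence"],2)) for d in ctrl.boxes_of(th,n)])
s=ctrl.observe();print(s)
E
```

```text
pics
side 379.45778998622603 283.1190490229097 204.9009028248207 [ 0.10972507 -0.51986948  0.82903521] [ 0.47964442  0.51807155 -0.70819708] dict_keys(['vfov', 'cx', 'cy', 'R', 't'])
finial_mid [([264.0, 319.0], 0.94), ([341.0, 306.0], 0.81), ([340.0, 346.0], 0.75), ([288.0, 353.0], 0.7), ([306.0, 319.0], 0.65)]
scale [([306.0, 221.0], 0.64)]
pan_floor [([343.0, 224.0], 0.67)]
poise_knob [([390.0, 325.0], 0.66), ([297.0, 197.0], 0.52)]
pointer_tip [([329.0, 212.0], 0.66), ([306.0, 220.0], 0.29)]
gate_mark [([240.0, 168.0], 0.85)]
long_bolt [([266.0, 276.0], 0.56)]
short_bolt [([218.0, 240.0], 0.72)]
flower [([363.0, 211.0], 0.78)]
tin [([390.0, 326.0], 0.85), ([202.0, 168.0], 0.39)]
pipe_stub [([314.0, 187.0], 0.7)]
top 474.0944028031792 273.80027187007244 209.1709185348997 [0.41782863 0.01822287 1.12706079] [ 0.16571086 -0.0188433  -0.98599434] dict_keys(['vfov', 'cx', 'cy', 'R', 't'])
finial_mid [([346.0, 313.0], 0.9), ([372.0, 277.0], 0.89), ([389.0, 318.0], 0.85), ([391.0, 244.0], 0.67), ([415.0, 281.0], 0.63), ([312.0, 277.0], 0.56)]
scale [([288.0, 200.0], 0.65)]
pan_floor [([3
[... 489 characters left out ...]
: 1.2, 'qpos': array([-1.14248039,  0.61487446, -0.01259053,  1.42339962,  0.00809392,
        1.10340552, -0.04037569]), 'qvel': array([ 7.06757074e-05,  7.96811456e-04, -6.78150675e-04,  5.89732557e-04,
       -4.98844208e-04,  2.26598369e-04, -4.43569485e-04]), 'joint_torque': array([ 7.15427086e-04, -4.58830690e+01,  2.09134393e-01, -1.66040933e+01,
       -6.11264957e-02,  1.29986869e-02,  3.84534576e-05]), 'position': array([0.28551236, 0.58390455, 0.23565696]), 'tcp_rot': array([-0.68889595,  0.68891628, -0.15941528,  0.15938472]), 'wrist_force': array([-0.18251857, -0.20511683,  0.83633149]), 'ft_torque': array([-0.02705444,  0.00751788,  0.06846541]), 'opening': 0.09281187353881061}
```

Run:
```python
import cv2
a=cv2.imread("pics/side0.png");b=cv2.imread("pics/top0.png")
cv2.imwrite("pics/s1.png",cv2.resize(a[130:400,160:440],None,fx=2.2,fy=2.2,interpolation=2))
cv2.imwrite("pics/t1.png",cv2.resize(b[90:350,140:480],None,fx=2.2,fy=2.2,interpolation=2))
```

```text
(no output)
```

View pics/s1.png

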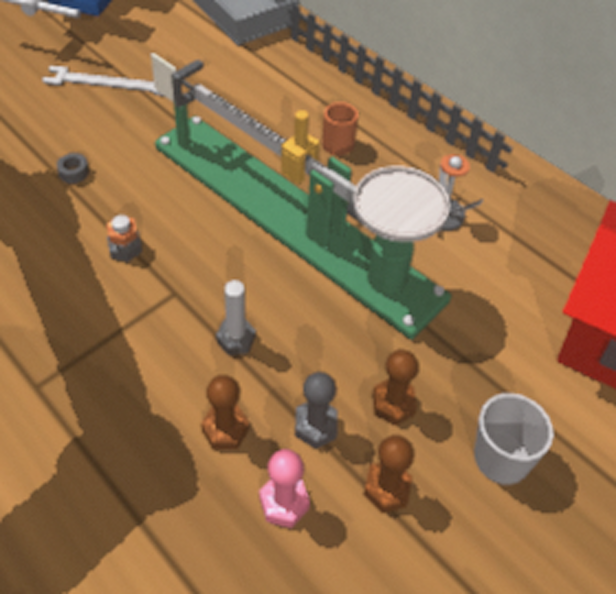

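View pics/t1.png

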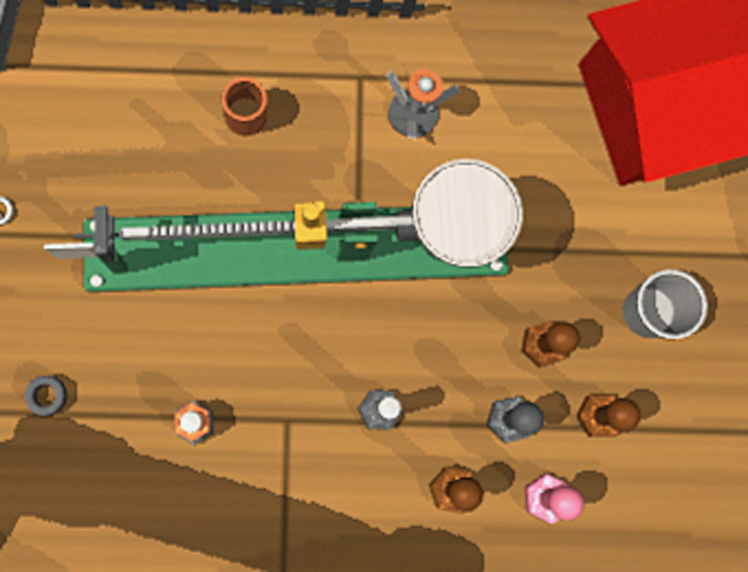

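Side crop: dark grey ball-topped finial at full px (304,316) in the side view and (374,280) in the top view. Look-alikes:
- Brown finials: side (263,319), (341,306), (338,346).
- Pink finial: side (289,352).
- Long bolt, white flat top: side (266,276).
- Short bolt: side (217,238).

I choose the grey one. The poise is near the pivot, and the pointer should be low with the pan empty.

Run:
```python
from h import *
X={}
def bx(th,n,near):
    L=ctrl.boxes_of(th,n); return min((d["xy"] for d in L),key=lambda p:np.hypot(*(np.array(p)-near)))
for th,s,t in [("finial_mid",(305,318),(373,278)),("pan_floor",(343,224),(351,188)),("poise_knob",(297,192),(281,188)),("pointer_tip",(240,170),(190,200)),("gate_mark",(236,165),(175,202)),("long_bolt",(266,276),(312,277))]:
    a=bx(th,"side",s);b=bx(th,"top",t);P,r=tri([("side",a),("top",b)]);print(th,np.round(a),np.round(b),np.round(P,4),r)
for n,c in(("side",(305,318)),("top",(373,278))):
    L=ctrl.cut_out("finial_mid",n)
    d=min(L,key=lambda d:np.hypot(*(np.array(d["xy"])-c))); m=d["pixels"]
    ys,xs=np.nonzero(m); print(n,d["xy"],m.sum(),xs.min(),xs.max(),ys.min(),ys.max())
# brown neighbours (foot via ball/mid)
for uv in [(391,244),(415,281),(346,313),(389,318)]: print(np.round(atz("top",uv,.0475),3))
im=ctrl.get_image("top");b=cv2.resize(im[225:335,300:440],None,fx=5,fy=5,interpolation=2);cv2.imwrite("pics/t2.png",b)
```

```text
finial_mid [306. 319.] [372. 277.] [ 0.4517 -0.2367  0.0093] [array([ 0.1, -0. ]), array([-0.1,  0.1])]
pan_floor [343. 224.] [351. 188.] [ 0.6343 -0.1641  0.1492] [array([-0.7,  0.2]), array([ 0.5, -0.6])]
poise_knob [297. 197.] [280. 188.] [ 0.6296 -0.0132  0.1331] [array([ 0.3, -0.1]), array([-0.2,  0.3])]
pointer_tip [306. 220.] [340. 191.] [ 0.5944 -0.1194  0.1673] [array([12.2, -3.8]), array([-8. , 12.5])]
gate_mark [240. 168.] [185. 202.] [0.5964 0.1898 0.1223] [array([ 0.5, -0.1]), array([-0.4,  0.6])]
long_bolt [266. 276.] [312. 276.] [ 0.4498 -0.0937  0.0296] [array([ 0., -0.]), array([-0.,  0.])]
side [305.4, 315.8] 527 294 313 299 332
top [368.8, 281.1] 426 361 386 270 291
[ 0.526 -0.273  0.048]
[ 0.443 -0.327  0.048]
[ 0.369 -0.17   0.048]
[ 0.36  -0.266  0.048]
```

View pics/t2.png

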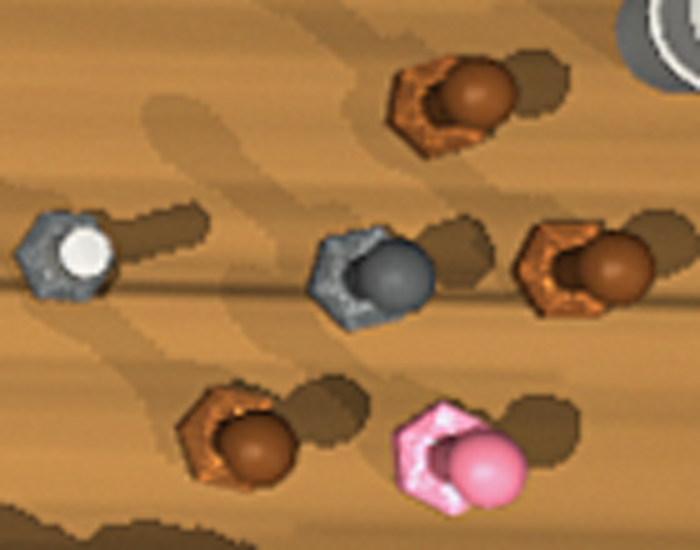

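Run:
```python
from h import *
S=lambda x,y:(x/2.2+160,y/2.2+130)
T=lambda x,y:(x/2.2+140,y/2.2+90)
print("screws side",[np.round(atz("side",S(*p),.020),4) for p in [(165,140),(196,120),(408,320),(438,291)]])
print("screws top",[np.round(atz("top",T(*p),.020),4) for p in [(96,281),(496,266)]])
print("pan top",atz("top",T(467,213),.1645),"side",atz("side",S(403,203),.1645))
print("knob top end: top",atz("top",T(311,211),.190),"side",atz("side",S(302,116),.190), tri([("side",S(302,116)),("top",T(313,210))]))
print("ball: ",atz("top",(379.2,280.2),.078),atz("side",(305,306.8),.078),tri([("top",(379.2,280.2)),("side",(305,306.8))]))
print("foot",atz("top",(371.2,280.8),.010))
from scipy.spatial.transform import Rotation as Ro
s=ctrl.observe();q=s["tcp_rot"];print(Ro.from_quat(q[[1,2,3,0]]).as_matrix().round(3))
print(s["t"],s["position"])
```

```text
screws side [array([0.5785, 0.2066, 0.02  ]), array([0.6374, 0.2109, 0.02  ]), array([ 0.6075, -0.2212,  0.02  ]), array([ 0.6656, -0.2175,  0.02  ])]
screws top [array([0.5774, 0.2085, 0.02  ]), array([ 0.606 , -0.2209,  0.02  ])]
pan top [ 0.63154553 -0.1624855   0.1645    ] side [ 0.62814195 -0.17080818  0.1645    ]
knob top end: top [ 0.62343332 -0.01378232  0.19      ] side [ 0.62237397 -0.01713605  0.19      ] (array([ 0.62461494, -0.01546216,  0.18766972]), [array([ 0.1, -0. ]), array([-0.1,  0.2])])
ball:  [ 0.44242144 -0.23769723  0.078     ] [ 0.44237311 -0.23824907  0.078     ] (array([ 0.44254626, -0.23793645,  0.0773426 ]), [array([ 0., -0.]), array([-0.1,  0. ])])
foot [ 0.44214584 -0.23543964  0.01      ]
[[ 0.898 -0.     0.439]
 [-0.439 -0.     0.898]
 [-0.    -1.    -0.   ]]
1.95 [0.28550595 0.58391072 0.23564107]
```

Call:
apply_moves(steps=[[15,0,-13,3],[45,-2,-38,9],[80,-4,-67,16],[115,-6,-96,23],[150,-8,-125,30],[185,-10,-154,37],[220,-12,-183,44],[255,-14,-212,51],[290,-14,-241,58],[325,-14,-270,65],[352,-14,-293,71],[365,-14,-304,75]], gripper=0.65)

```text
t: 2.95
position: [0.4805, 0.1488, 0.2501]
tcp_rot: [-0.449, 0.448, -0.547, 0.547]
wrist_force: [1.6, 0.9, 0.5]
opening: 0.0601
```

```bash
cat >> h.py <<'E'
from scipy.spatial.transform import Rotation as Ro
A=np.radians(3.88); YS=np.array([-np.sin(A),np.cos(A),0]); PIV=np.array([.6263,-.0652,0]); FIN=np.array([.4424,-.2378,0])
def st(target=None,s=None):
    s=ctrl.observe();q=s["tcp_rot"];M=Ro.from_quat(q[[1,2,3,0]]).as_matrix()
    print("t",round(s["t"],2),"pos",s["position"].round(4),"zyaw",np.degrees(np.arctan2(M[1,2],M[0,2])).round(2),"down",M[:,1].round(3),"F",s["wrist_force"].round(2),"open",round(s["opening"],4),"q",s["qpos"].round(2))
    if target is not None: print("tool mm",(M.T@(np.array(target)-s["position"])*1000).round(1))
E
python3 -c "
from h import *
st([.4424,-.2378,.20])"
```

```text
t 2.95 pos [0.4805 0.1488 0.2501] zyaw -11.29 down [ 0.001  0.001 -1.   ] F [1.58 0.93 0.52] open 0.0601 q [-0.62  0.39  0.39  1.83 -0.18  0.96 -0.35]
tool mm [386.6  49.9  38.3]
```

Call:
apply_moves(steps=[[15,2,1,3],[48,6,5,9],[84,10,8,16],[120,15,12,23],[156,20,15,30],[192,25,19,37],[228,30,22,44],[264,35,26,51],[300,40,30,58],[336,45,33,65],[366,50,36,71],[386.6,50,38.3,75]])

```text
t: 3.95
position: [0.4422, -0.2391, 0.1992]
tcp_rot: [-0.021, 0.022, -0.706, 0.707]
wrist_force: [0.2, -0.7, 0.4]
opening: 0.0605
```

Run:
```python
from h import *
st([.4424,-.2378,.050])
im=ctrl.get_image("side");cv2.imwrite("pics/s3.png",cv2.resize(im[230:400,210:430],None,fx=3,fy=3,interpolation=2))
```

```text
t 3.95 pos [ 0.4422 -0.2391  0.1992] zyaw -86.51 down [-0.001 -0.001 -1.   ] F [ 0.22 -0.72  0.43] open 0.0605 q [-0.04  0.52  0.74  1.91 -0.45  0.89 -0.59]
tool mm [ -0.5 149.2  -1.4]
```

View pics/s3.png

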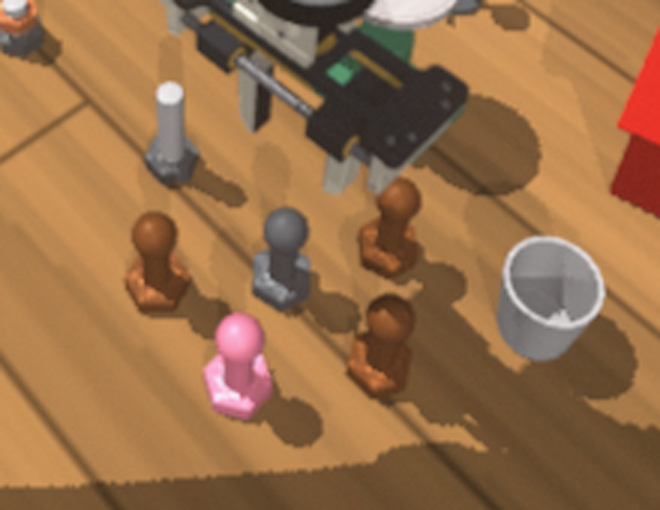

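The grey finial is below the gripper at side px (304,315), with the bolt and brown ones clear of the finger paths. Descending onto the stem.

Call:
apply_moves(steps=[[0,8,-0.5],[0,25,-1],[0,42,-1.4],[0,59,-1.4],[0,76,-1.4],[-0.3,93,-1.4],[-0.5,108,-1.4],[-0.5,122,-1.4],[-0.5,134,-1.4],[-0.5,143,-1.4],[-0.5,149,-1.4],[-0.5,149,-1.4]])

```text
invalid input
```

Call:
apply_moves(steps=[[0,0,0],[0,0,0],[0,0,0],[0,0,0],[0,0,0],[0,0,0],[0,0,0],[0,0,0]], gripper=0.1)

```text
invalid input
```

```bash
python3 -c "
from h import *
st()"
```

```text
t 4.0 pos [ 0.4417 -0.2433  0.2001] zyaw -86.86 down [ 0.    -0.006 -1.   ] F [-0.2  -2.24  1.49] open 0.0604 q [-0.04  0.52  0.75  1.9  -0.44  0.89 -0.59]
```

Call:
apply_moves(steps=[[0,0,0,0],[0,0,0,0],[0,0,0,0],[0,0,0,0],[0,0,0,0]])

```text
t: 4.42
position: [0.4438, -0.2348, 0.1997]
tcp_rot: [0.025, -0.025, 0.707, -0.706]
wrist_force: [-0.5, -0.2, 0.4]
opening: 0.0605
```

```bash
python3 -c "
from h import *
st([.4424,-.2378,.050])"
```

```text
t 4.42 pos [ 0.4438 -0.2348  0.1997] zyaw -85.89 down [ 0.     0.001 -1.   ] F [-0.48 -0.21  0.41] open 0.0605 q [-0.05  0.52  0.74  1.91 -0.45  0.89 -0.59]
tool mm [  1.7 149.7   3. ]
```

Call:
apply_moves(steps=[[0,6,0,0],[0,18,0,0],[0,32,0,0],[0,46,0,0],[0,59,0,0],[0,70,0,0],[0,78,0,0],[0,84,0,0],[0,88,0,0],[0,90,0,0],[0,90,0,0],[0,90,0,0]])

```text
t: 5.42
position: [0.4435, -0.2365, 0.11]
tcp_rot: [-0.025, 0.024, -0.707, 0.707]
wrist_force: [0.1, -0.4, 0.8]
opening: 0.0605
```

```bash
python3 -c "
from h import *
st([.4424,-.2378,.050])"
```

```text
t 5.42 pos [ 0.4435 -0.2365  0.11  ] zyaw -86.06 down [ 0.001 -0.    -1.   ] F [ 0.05 -0.39  0.78] open 0.0605 q [ 0.04  0.64  0.62  2.   -0.58  0.68 -0.47]
tool mm [ 1.3 60.   1.2]
```

Call:
apply_moves(steps=[[0,4,0,0],[0.5,12,0.5,0],[1,22,1,0],[1,32,1,0],[1,42,1,0],[1,50,1,0],[1,56,1,0],[1,60,1,0],[1,60,1,0],[1,60,1,0]])

```text
t: 6.25
position: [0.4424, -0.2375, 0.0495]
tcp_rot: [-0.024, 0.024, -0.707, 0.707]
wrist_force: [0.4, -0.2, -0.7]
opening: 0.0607
```

Call:
apply_moves(steps=[[0,0,0,0],[0,0,0,0],[0,0,0,0],[0,0,0,0],[0,0,0,0],[0,0,0,0],[0,0,0,0],[0,0,0,0]], gripper=0.1)

```text
t: 6.92
position: [0.4425, -0.2372, 0.0499]
tcp_rot: [0.025, -0.024, 0.707, -0.707]
wrist_force: [-0.2, 0.6, 3.0]
opening: 0.0322
```

```bash
python3 -c "
from h import *
st()"
```

```text
t 6.92 pos [ 0.4425 -0.2372  0.0499] zyaw -86.05 down [ 0.  0. -1.] F [-0.16  0.61  2.99] open 0.0322 q [ 0.12  0.73  0.51  2.04 -0.68  0.55 -0.38]
```

Call:
apply_moves(steps=[[0,0,0,0],[0,0,0,0],[0,0,0,0],[0,0,0,0]])

```text
t: 7.25
position: [0.4425, -0.2373, 0.0498]
tcp_rot: [0.024, -0.024, 0.707, -0.707]
wrist_force: [0.1, 1.4, 4.2]
opening: 0.0327
```

Run:
```python
from h import *
st()
im=ctrl.get_image("side");cv2.imwrite("pics/s4.png",cv2.resize(im[250:370,240:400],None,fx=4,fy=4,interpolation=2))
```

```text
t 7.25 pos [ 0.4425 -0.2373  0.0498] zyaw -86.05 down [ 0.  0. -1.] F [0.12 1.38 4.17] open 0.0327 q [ 0.12  0.73  0.51  2.04 -0.68  0.55 -0.38]
```

View pics/s4.png

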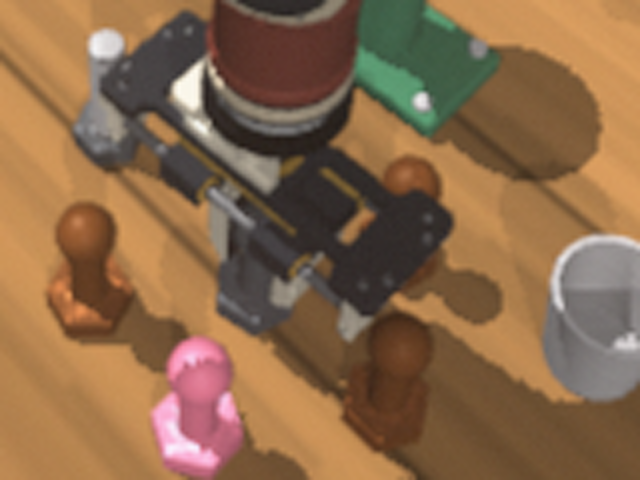

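The fingers stop at 33 mm, on the ball rather than the stem. I reopen and grip the ball at its equator.

Call:
apply_moves(steps=[[0,0,0,0],[0,0,0,0],[0,0,0,0],[0,0,0,0],[0,-4,0,0],[0,-12,0,0],[0,-20,0,0],[0,-26,0,0],[0,-26,0,0],[0,-26,0,0]], gripper=0.6)

```text
t: 8.13
position: [0.4428, -0.2374, 0.0763]
tcp_rot: [-0.025, 0.024, -0.706, 0.707]
wrist_force: [0.2, -0.8, 0.6]
opening: 0.0558
```

Run:
```python
from h import *
st()
L=ctrl.get_image("side")
for d in ctrl.cut_out("finial_mid","side"): print(d["xy"],d["confidence"])
print(proj("side",[.4424,-.2378,.0475]))
```

```text
t 8.13 pos [ 0.4428 -0.2374  0.0763] zyaw -86.04 down [ 0.001 -0.001 -1.   ] F [ 0.19 -0.78  0.58] open 0.0558 q [ 0.08  0.69  0.56  2.02 -0.64  0.61 -0.42]
[264.9, 321.6] 0.91
[302.6, 318.1] 0.75
[339.0, 346.3] 0.56
[344.2, 314.3] 0.49
[304.1295857  313.60620658]
```

Call:
apply_moves(steps=[[0,0,0,0],[0,0,0,0],[0,0,0,0],[0,0,0,0],[0,0,0,0],[0,0,0,0],[0,0,0,0],[0,0,0,0]], gripper=0.2)

```text
t: 8.9
position: [0.4423, -0.2372, 0.0755]
tcp_rot: [0.024, -0.025, 0.707, -0.707]
wrist_force: [-0.8, 0.8, -2.1]
opening: 0.0324
```

```bash
python3 -c "
from h import *
st()"
```

```text
t 8.9 pos [ 0.4423 -0.2372  0.0755] zyaw -86.05 down [-0.  0. -1.] F [-0.84  0.76 -2.05] open 0.0324 q [ 0.09  0.69  0.56  2.02 -0.64  0.61 -0.42]
```

Call:
apply_moves(steps=[[0,-1,0,0],[0,-3,0,0],[0,-8,0,0],[0,-15,0,0],[0,-22,0,0],[0,-28,0,0],[0,-32,0,0],[0,-34,0,0],[0,-35,0,0],[0,-35,0,0],[0,-35,0,0],[0,-35,0,0]])

```text
t: 9.9
position: [0.4422, -0.2372, 0.1104]
tcp_rot: [0.024, -0.025, 0.707, -0.707]
wrist_force: [-0.5, -0.7, -3.9]
opening: 0.0327
```

Run:
```python
from h import *
st([.6331,-.1649,.27])
im=ctrl.get_image("side");cv2.imwrite("pics/s5.png",cv2.resize(im[250:370,240:400],None,fx=4,fy=4,interpolation=2))
```

```text
t 9.9 pos [ 0.4422 -0.2372  0.1104] zyaw -86.06 down [-0.001  0.    -1.   ] F [-0.53 -0.7  -3.87] open 0.0327 q [ 0.05  0.64  0.62  2.   -0.58  0.69 -0.47]
tool mm [-195.3 -159.7  -59.1]
```

View pics/s5.png

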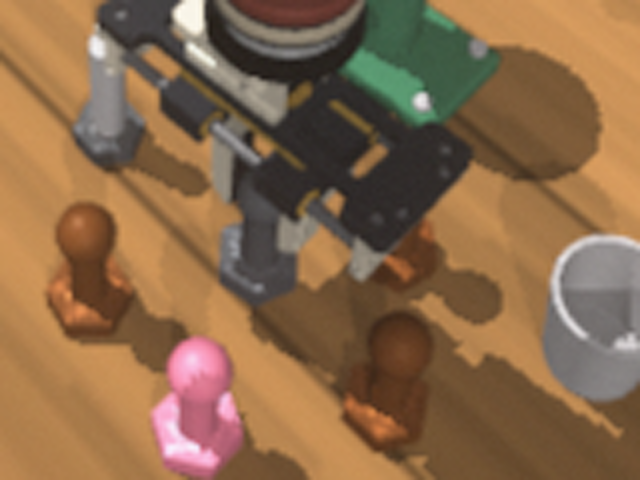

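Call:
apply_moves(steps=[[0,-6,0,0],[0,-22,0,0],[0,-40,0,0],[0,-60,0,0],[0,-80,0,0],[0,-100,0,0],[-6,-120,-2,0],[-18,-136,-5,0],[-34,-148,-10,0],[-52,-156,-15,0],[-72,-160,-21,0],[-92,-160,-27,0]])

```text
t: 10.95
position: [0.5332, -0.2041, 0.2722]
tcp_rot: [-0.025, 0.023, -0.706, 0.707]
wrist_force: [0.5, -0.6, -2.4]
opening: 0.0331
```

Call:
apply_moves(steps=[[-18,0,-6,0],[-36,0,-11,0],[-54,0,-17,0],[-70,0,-22,0],[-83,0,-26,0],[-93,0,-29,0],[-99,0,-31,0],[-102,0,-32,0],[-103,0,-32,0],[-103,0,-32,0],[-103,0,-32,0],[-103,0,-32,0]])

```text
t: 11.95
position: [0.6322, -0.1657, 0.2709]
tcp_rot: [-0.024, 0.024, -0.707, 0.707]
wrist_force: [-0.2, -0.5, -2.5]
opening: 0.0325
```

Run:
```python
from h import *
st([.6331,-.1649,.24])
im=ctrl.get_image("side");cv2.imwrite("pics/s6.png",cv2.resize(im[120:320,190:440],None,fx=3,fy=3,interpolation=2))
```

```text
t 11.95 pos [ 0.6322 -0.1657  0.2709] zyaw -86.13 down [-0. -0. -1.] F [-0.2  -0.52 -2.52] open 0.0325 q [-0.16  0.68  0.74  1.37 -0.46  1.26 -0.9 ]
tool mm [-0.9 30.9 -0.7]
```

View pics/s6.png

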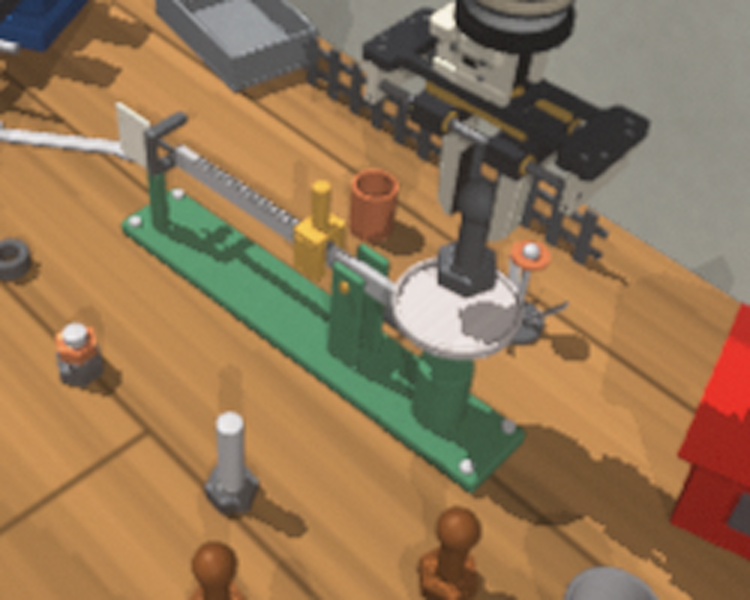

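Finial (crop 470,230) hangs upright over the pan, pan clear. Lowering.

Call:
apply_moves(steps=[[0,2,0,0],[0,6,0,0],[0,11,0,0],[0,16,0,0],[0,21,0,0],[0,25,0,0],[0,28,0,0],[0,30,0,0],[0,30,0,0],[0,30,0,0],[0,30,0,0]])

```text
t: 12.92
position: [0.633, -0.1652, 0.2409]
tcp_rot: [-0.025, 0.024, -0.707, 0.707]
wrist_force: [-0.1, -0.4, -2.6]
opening: 0.0327
```

Call:
apply_moves(steps=[[0,0.5,0,0],[0,1,0,0],[0,1.5,0,0],[0,2,0,0],[0,2.5,0,0],[0,3,0,0],[0,3,0,0],[0,3,0,0]])

```text
t: 13.58
position: [0.6329, -0.1651, 0.2376]
tcp_rot: [-0.024, 0.024, -0.707, 0.707]
wrist_force: [-0.0, 0.6, -2.7]
opening: 0.0326
```

Call:
apply_moves(steps=[[0,0.5,0,0],[0,1,0,0],[0,1.5,0,0],[0,2,0,0],[0,2.5,0,0],[0,3,0,0],[0,3,0,0],[0,3,0,0]])

```text
t: 14.25
position: [0.6329, -0.1651, 0.2346]
tcp_rot: [-0.024, 0.024, -0.707, 0.707]
wrist_force: [0.9, 0.2, -2.0]
opening: 0.0328
```

Call:
apply_moves(steps=[[0,0.5,0,0],[0,1,0,0],[0,1.5,0,0],[0,2,0,0],[0,2.5,0,0],[0,3,0,0],[0,3,0,0],[0,3,0,0]])

```text
t: 14.92
position: [0.6329, -0.1651, 0.2316]
tcp_rot: [-0.024, 0.024, -0.707, 0.707]
wrist_force: [0.8, -0.1, -1.2]
opening: 0.0324
```

Call:
apply_moves(steps=[[0,0.5,0,0],[0,1,0,0],[0,1.5,0,0],[0,2,0,0],[0,2.5,0,0],[0,3,0,0],[0,3,0,0],[0,3,0,0]])

```text
t: 15.58
position: [0.6329, -0.1651, 0.2286]
tcp_rot: [-0.024, 0.024, -0.707, 0.707]
wrist_force: [0.4, -0.8, -2.0]
opening: 0.0323
```

Run:
```python
from h import *
st()
im=ctrl.get_image("side");cv2.imwrite("pics/s7.png",np.hstack([cv2.resize(im[190:260,310:390],None,fx=5,fy=5,interpolation=2),cv2.resize(im[140:210,220:300],None,fx=5,fy=5,interpolation=2)]))
```

```text
t 15.58 pos [ 0.6329 -0.1651  0.2286] zyaw -86.05 down [-0. -0. -1.] F [ 0.43 -0.82 -1.99] open 0.0323 q [-0.16  0.72  0.72  1.43 -0.49  1.17 -0.87]
```

View pics/s7.png

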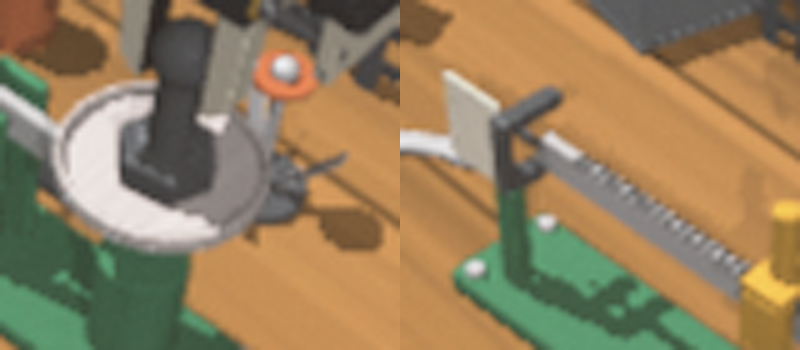

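Finial is on or near the pan and the beam is moving off its lower stop. I keep easing down to the lower pan stop.

Call:
apply_moves(steps=[[0,0.5,0,0],[0,1,0,0],[0,1.5,0,0],[0,2,0,0],[0,2.5,0,0],[0,2.5,0,0],[0,2.5,0,0]])

```text
t: 16.22
position: [0.6329, -0.1651, 0.2261]
tcp_rot: [0.024, -0.024, 0.707, -0.707]
wrist_force: [-0.4, -0.4, -2.5]
opening: 0.033
```

Call:
apply_moves(steps=[[0,0.5,0,0],[0,1,0,0],[0,1.5,0,0],[0,1.5,0,0],[0,1.5,0,0]])

```text
t: 16.63
position: [0.6328, -0.165, 0.2246]
tcp_rot: [0.024, -0.024, 0.707, -0.707]
wrist_force: [-0.1, 0.6, -1.9]
opening: 0.0326
```

Call:
apply_moves(steps=[[0,0.5,0,0],[0,1,0,0],[0,1,0,0],[0,1,0,0],[0,1,0,0]])

```text
t: 17.05
position: [0.6329, -0.165, 0.2236]
tcp_rot: [0.024, -0.024, 0.707, -0.707]
wrist_force: [-0.9, 0.1, -1.0]
opening: 0.0329
```

Call:
apply_moves(steps=[[0,0.5,0,0],[0,0.5,0,0],[0,0.5,0,0],[0,0.5,0,0]])

```text
t: 17.38
position: [0.6331, -0.165, 0.2235]
tcp_rot: [0.025, -0.024, 0.707, -0.707]
wrist_force: [-0.2, 0.6, 0.0]
opening: 0.0324
```

Run:
```python
from h import *
F=[]
for i in range(5):
    im=ctrl.get_image("side");F.append(ctrl.observe()["wrist_force"])
print(np.round(np.mean(F,0),2)); st()
cv2.imwrite("pics/s8.png",np.hstack([cv2.resize(im[190:260,310:390],None,fx=5,fy=5,interpolation=2),cv2.resize(im[140:210,220:300],None,fx=5,fy=5,interpolation=2)]))
```

```text
[-0.4   0.87  1.65]
t 17.63 pos [ 0.6331 -0.165   0.2235] zyaw -86.05 down [ 0.001  0.    -1.   ] F [0.28 0.83 1.93] open 0.0326 q [-0.16  0.72  0.72  1.44 -0.49  1.16 -0.87]
```

View pics/s8.png

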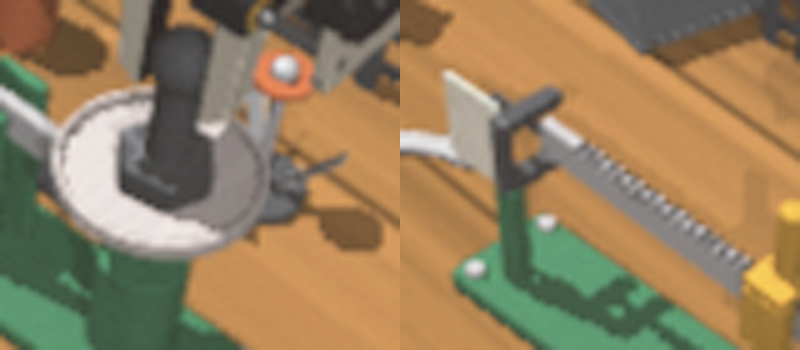

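The beam is at the upper stop and the force has turned slightly positive, so I release here.

Call:
apply_moves(steps=[[0,-0.5,0,0],[0,-0.5,0,0],[0,-0.5,0,0],[0,-0.5,0,0],[0,-0.5,0,0],[0,-0.5,0,0]], gripper=0.6)

```text
t: 18.13
position: [0.6328, -0.1653, 0.2236]
tcp_rot: [-0.024, 0.024, -0.707, 0.707]
wrist_force: [-0.5, -0.3, 0.8]
opening: 0.0555
```

Call:
apply_moves(steps=[[0,-4,0,0],[0,-14,0,0],[0,-26,0,0],[0,-40,0,0],[0,-54,0,0],[0,-66,0,0],[0,-74,0,0],[0,-78,0,0],[0,-80,0,0],[0,-80,0,0],[0,-80,0,0]])

```text
t: 19.05
position: [0.6327, -0.1649, 0.3031]
tcp_rot: [0.024, -0.025, 0.707, -0.707]
wrist_force: [0.5, 0.7, 0.4]
opening: 0.0557
```

Run:
```python
from h import *
a=ctrl.get_image("side");b=ctrl.get_image("top")
k=PIV+YS*.04
st(k+[0,0,.25])
for n in("side","top"):
    for th in("poise_knob","pointer_tip"): print(n,th,[(np.round(d["xy"],1),round(d["confidence"],2)) for d in ctrl.boxes_of(th,n)])
for p in (0,.008,.016):
  X=PIV+YS*(.04+p)+[0,0,.193+.06*(.04+p)]; print(p,"knob top",proj("side",X),proj("top",X))
for th in(-.06,0,.06):
    X=PIV+YS*.28+[0,0,.12+.28*th]; print("tip",th,proj("side",X),proj("top",X))
cv2.imwrite("pics/s9.png",np.hstack([cv2.resize(a[130:250,215:375],None,fx=2.5,fy=2.5,interpolation=2),cv2.resize(b[130:250,165:325],None,fx=2.5,fy=2.5,interpolation=2)]))
```

```text
t 19.15 pos [ 0.6326 -0.1648  0.3028] zyaw -86.06 down [-0.002  0.001 -1.   ] F [ 0.94 -0.35  0.16] open 0.0559 q [-0.16  0.66  0.75  1.32 -0.45  1.33 -0.92]
tool mm [  -0.7   52.9 -139.8]
side poise_knob [(array([297.3, 198.9]), 0.53)]
side pointer_tip [(array([314.5, 211.5]), 0.74)]
top poise_knob [(array([281. , 189.9]), 0.58)]
top pointer_tip [(array([274.6, 191.9]), 0.86)]
0 knob top [299.95115246 182.54049753] [287.18760368 185.42662933]
0.008 knob top [297.61043342 180.89804844] [283.22732538 185.52162013]
0.016 knob top [295.28698197 179.26771578] [279.26111244 185.61675328]
tip -0.06 [239.13742245 167.7001094 ] [175.5567304  198.49694984]
tip 0 [238.75097246 163.29151911] [174.14417824 197.03503355]
tip 0.06 [238.35623206 158.78835251] [172.68502042 195.52488287]
```

View pics/s9.png

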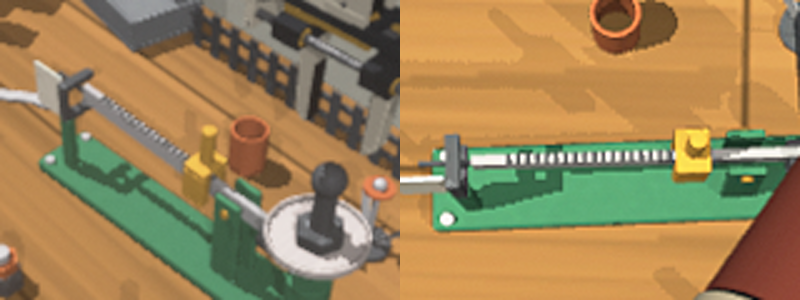

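Finial upright on the pan at side px (345,210). Poise is at about 0.008 and the pointer at the upper bar. Next I straddle the knob without gripping it.

Call:
apply_moves(steps=[[0,0,-4,0],[0,0,-14,0],[0,0,-28,0],[0,0,-44,0],[0,0,-61,0],[0,0,-78,0],[0,0,-95,0],[0,0,-111,0],[0,0,-126,0],[-0.5,0,-138,0],[-0.5,0,-145,0],[-0.5,0,-148,0]], gripper=0.4)

```text
t: 20.35
position: [0.6232, -0.0153, 0.3035]
tcp_rot: [0.025, -0.025, 0.707, -0.706]
wrist_force: [0.5, -0.7, 0.2]
opening: 0.0372
```

Call:
apply_moves(steps=[[0,4,0,0],[0,14,0,0],[0,26,0,0],[0,40,0,0],[0,54,0,0],[0,66,0,0],[0,75,0,0],[0,80,0,0],[0,80,0,0],[0,80,0,0]])

```text
t: 21.18
position: [0.6234, -0.0177, 0.2237]
tcp_rot: [-0.024, 0.024, -0.707, 0.707]
wrist_force: [-0.7, -0.2, -0.6]
opening: 0.0371
```

Run:
```python
from h import *
st(PIV+YS*.048+[0,0,.18])
im=ctrl.get_image("side");cv2.imwrite("pics/s10.png",cv2.resize(im[130:250,215:375],None,fx=4,fy=4,interpolation=2))
for d in ctrl.boxes_of("poise_knob","side"):print(d)
```

```text
t 21.18 pos [ 0.6234 -0.0177  0.2237] zyaw -86.08 down [ 0. -0. -1.] F [-0.73 -0.17 -0.58] open 0.0371 q [-0.42  0.68  0.74  1.54 -0.49  1.12 -1.08]
tool mm [ 0.3 43.7 -0.5]
{'xy': [298.4, 197.8], 'confidence': 0.79}
```

View pics/s10.png

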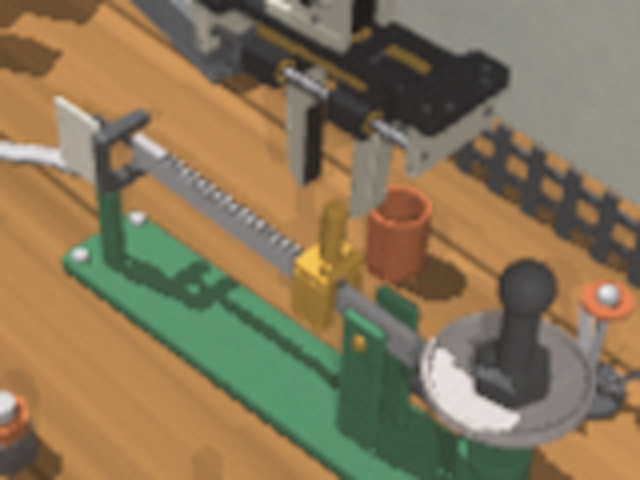

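Fingertips (crop 310,180 and 370,210) sit either side of the knob top (333,205). Lowering around it.

Call:
apply_moves(steps=[[0,2,0,0],[0,7,0,0],[0,13,0,0],[0,20,0,0],[0,27,0,0],[0,34,0,0],[0,40,0,0],[0,43,0,0],[0,43.5,0,0],[0,43.5,0,0]])

```text
t: 22.12
position: [0.6232, -0.0174, 0.1799]
tcp_rot: [-0.024, 0.024, -0.707, 0.707]
wrist_force: [-0.0, -0.2, 0.5]
opening: 0.0371
```

```bash
python3 -c "
from h import *
st(PIV+YS*.048+[0,0,.18])"
```

```text
t 22.12 pos [ 0.6232 -0.0174  0.1799] zyaw -86.06 down [-0. -0. -1.] F [-0.03 -0.16  0.54] open 0.0371 q [-0.41  0.72  0.71  1.59 -0.52  1.03 -1.05]
tool mm [ 0.1 -0.1 -0.1]
```

Call:
apply_moves(steps=[[0,0,-3,0],[0,0,-6,0],[0,0,-9,0],[0,0,-12,0],[0,0,-15,0],[0,0,-18,0],[0,0,-21,0],[0,0,-24,0],[0,0,-27,0],[0,0,-29,0],[0,0,-31,0],[0,0,-32,0]])

```text
t: 23.12
position: [0.6209, 0.0135, 0.1798]
tcp_rot: [-0.024, 0.024, -0.706, 0.708]
wrist_force: [0.9, -4.7, -1.8]
opening: 0.0375
```

Run:
```python
from h import *
st()
a=ctrl.get_image("side");cv2.imwrite("pics/n1.png",a)
for d in ctrl.boxes_of("poise_knob","side"):print(d)
for p in (.024,.032,.04):
  for z in(.133,.1705): print(p,z,proj("side",PIV+YS*(.04+p)+[0,0,z+.06*(.04+p)]).round(1))
```

```text
t 23.12 pos [0.6209 0.0135 0.1798] zyaw -86.09 down [-0.    -0.002 -1.   ] F [ 0.89 -4.66 -1.75] open 0.0375 q [-0.46  0.72  0.71  1.6  -0.52  1.03 -1.09]
0.024 0.133 [292.2 194.8]
0.024 0.1705 [292.7 184.3]
0.032 0.133 [290.1 193.2]
0.032 0.1705 [290.4 182.7]
0.04 0.133 [287.9 191.6]
0.04 0.1705 [288.2 181.1]
```

Call:
apply_moves(steps=[[0,0,-4,0],[0,0,-8,0],[0,0,-12,0],[0,0,-16,0],[0,0,-20,0],[0,0,-24,0],[0,0,-28,0],[0,0,-32,0],[0,0,-36,0],[0,0,-40,0],[0,0,-44,0],[0,0,-47,0]])

```text
t: 24.22
position: [0.6177, 0.0614, 0.18]
tcp_rot: [-0.024, 0.024, -0.706, 0.707]
wrist_force: [0.6, -5.1, -3.0]
opening: 0.0372
```

Call:
apply_moves(steps=[[0,0,0,0],[0,0,0,0],[0,0,3,0],[0,0,7,0],[0,0,9,0],[0,0,9,0]])

```text
t: 24.72
position: [0.6185, 0.0516, 0.1805]
tcp_rot: [0.024, -0.024, 0.707, -0.707]
wrist_force: [-0.7, -0.0, 0.4]
opening: 0.0372
```

Run:
```python
from h import *
st()
s=ctrl.observe();print("ys",(s["position"]-PIV)@YS)
a=ctrl.get_image("side");cv2.imwrite("pics/n2.png",a)
b=ctrl.get_image("top");cv2.imwrite("pics/n2t.png",b)
for n in("side","top"):
  for d in ctrl.boxes_of("poise_knob",n):print(n,d)
```

```text
t 24.72 pos [0.6185 0.0516 0.1805] zyaw -86.13 down [ 0.  0. -1.] F [-0.72 -0.03  0.41] open 0.0372 q [-0.52  0.72  0.72  1.6  -0.53  1.03 -1.15]
ys 0.11710067351950514
side {'xy': [281.6, 184.5], 'confidence': 0.61}
side {'xy': [317.5, 187.1], 'confidence': 0.56}
```

```bash
cat >> h.py <<'E'
def shift(ref,img,ys=.205,th0=-.06,h=9,w=13):
    u,v=proj("side",PIV+YS*ys+[0,0,.12+ys*th0]); u,v=int(round(u)),int(round(v)); s=4
    g=lambda a:cv2.resize(cv2.cvtColor(a,cv2.COLOR_BGR2GRAY),None,fx=s,fy=s,interpolation=cv2.INTER_CUBIC)
    T=g(ref[v-h+3:v+h-3,u-w:u+w]); I=g(img[v-h-7:v+h+1,u-w-1:u+w+1])
    R=cv2.matchTemplate(I,T,cv2.TM_CCOEFF_NORMED); _,m,_,(x,y)=cv2.minMaxLoc(R)
    return x/s-1,y/s-10,round(m,2)
E
python3 - <<'E'
from h import *
for X in [(.094,.245),(.21,.245),(.21,.28)]: print(proj("side",PIV+YS*X[0]+[-.037,0,X[1]]))
r=cv2.imread("pics/side0.png")
for n in("side0","n1","n2"):
    for ys in(.15,.18,.205,.225,.235): print(n,ys,shift(r,cv2.imread(f"pics/{n}.png"),ys), "exp/0.12rad",(proj("side",PIV+YS*ys+[0,0,.12+ys*.06])-proj("side",PIV+YS*ys+[0,0,.12-ys*.06])).round(2))
E
```

```text
[273.53876353 163.52051219]
[241.88648714 143.43733286]
[241.01373969 132.03909889]
side0 0.15 (0.0, 0.0, 1.0) exp/0.12rad [-0.07 -4.81]
side0 0.18 (0.0, 0.0, 1.0) exp/0.12rad [-0.19 -5.76]
side0 0.205 (0.0, 0.0, 1.0) exp/0.12rad [-0.31 -6.55]
side0 0.225 (0.0, 0.0, 1.0) exp/0.12rad [-0.42 -7.19]
side0 0.235 (0.0, 0.0, 1.0) exp/0.12rad [-0.48 -7.5 ]
n1 0.15 (-0.75, -0.5, 0.48) exp/0.12rad [-0.07 -4.81]
n1 0.18 (0.0, -0.5, 0.73) exp/0.12rad [-0.19 -5.76]
n1 0.205 (0.25, -0.25, 0.85) exp/0.12rad [-0.31 -6.55]
n1 0.225 (0.25, -1.5, 0.92) exp/0.12rad [-0.42 -7.19]
n1 0.235 (0.0, -1.75, 0.91) exp/0.12rad [-0.48 -7.5 ]
n2 0.15 (-1.0, 0.0, 0.34) exp/0.12rad [-0.07 -4.81]
n2 0.18 (-0.5, 0.0, 0.59) exp/0.12rad [-0.19 -5.76]
n2 0.205 (0.0, 0.0, 0.83) exp/0.12rad [-0.31 -6.55]
n2 0.225 (0.25, -1.75, 0.9) exp/0.12rad [-0.42 -7.19]
n2 0.235 (0.0, -2.0, 0.9) exp/0.12rad [-0.48 -7.5 ]
```

Run:
```python
from h import *
for ys in(.225,.215):
  for n in("side0","n1","n2"):
    im=cv2.imread(f"pics/{n}.png").astype(int)
    u,v=proj("side",PIV+YS*ys+[0,0,.12]).round().astype(int)
    print(ys,n,u,v,[f"{b}/{r}" for b,_,r in im[v-12:v+10,u]])
```

```text
0.225 side0 251 172 ['59/79', '69/129', '81/178', '85/193', '82/190', '80/185', '74/172', '72/161', '127/177', '190/204', '201/205', '166/170', '130/135', '123/127', '116/122', '113/119', '108/141', '89/171', '78/179', '78/175', '77/172', '77/174']
0.225 n1 251 172 ['61/80', '71/133', '84/183', '88/199', '84/192', '76/176', '131/184', '196/212', '208/212', '166/171', '125/129', '120/125', '123/129', '126/130', '115/138', '98/172', '87/188', '83/189', '80/183', '79/180', '80/178', '80/179']
0.225 n2 251 172 ['61/80', '71/132', '82/181', '86/197', '84/190', '90/180', '162/196', '207/215', '201/205', '154/159', '124/128', '122/127', '125/130', '125/129', '111/148', '90/179', '84/190', '83/187', '79/182', '78/178', '78/177', '77/176']
0.215 side0 254 173 ['86/193', '85/192', '85/191', '85/192', '85/194', '81/185', '74/170', '71/162', '70/157', '126/176', '191/205', '189/193', '141/145', '121/125', '122/130', '122/128', '122/127', '113/147', '92/174', '79/181', '77/176', '78/173']
0.215 n1 254 173 ['89/199', '87/197', '88/196', '85/192', '80/183', '78/177', '77/173', '126/183', '195/212', '218/221', '171/176', '118/121', '119/125', '125/129', '127/133', '122/136', '101/168', '84/188', '83/191', '82/187', '81/181', '80/178']
0.215 n2 254 173 ['88/197', '86/196', '86/195', '84/190', '80/181', '78/176', '88/176', '165/199', '206/216', '186/190', '135/137', '111/116', '121/127', '123/128', '124/129', '113/149', '90/177', '83/189', '82/189', '79/184', '79/179', '79/177']
```

```bash
cat >> h.py <<'E'
def edge(im):
    "rows of top edge (b/r rises through .72) of the beam at columns near ys=.21-.228"
    out=[]
    for ys in(.228,.222,.216,.21):
        u,v=proj("side",PIV+YS*ys+[0,0,.12]); u=int(round(u)); v0=int(round(v))-11
        c=im[v0:v0+20,u].astype(float); q=c[:,0]/c[:,2]
        i=np.nonzero((q[1:]>.72)&(q[:-1]<=.72)&(np.arange(19)>2))[0][0]
        out.append(v0+i+(.72-q[i])/(q[i+1]-q[i])-proj("side",PIV+YS*ys+[0,0,.12])[1])
    return np.round(out,2),round(np.median(out),2)
E
python3 - <<'E'
from h import *
for n in("side0","n1","n2"): print(n,edge(cv2.imread(f"pics/{n}.png")))
for n,x0,(r,c,h,w),k in(("s6",0,(120,190,200,250),3),("s7",400,(140,220,70,80),5),("s8",400,(140,220,70,80),5),("s9",0,(130,215,120,160),2.5),("s10",0,(130,215,120,160),4)):
    p=cv2.imread(f"pics/{n}.png")[:,x0:x0+int(w*k)]
    im=np.full((420,560,3),128,np.uint8); im[r:r+h,c:c+w]=cv2.resize(p,(w,h),interpolation=cv2.INTER_AREA); print(n,edge(im))
E
```

```text
side0 (array([-3.33, -3.64, -3.82, -3.58]), np.float64(-3.61))
n1 (array([-5.31, -5.65, -5.82, -5.43]), np.float64(-5.54))
n2 (array([-5.67, -5.84, -6.2 , -5.76]), np.float64(-5.8))
s6 (array([-3.31, -3.66, -3.85, -3.6 ]), np.float64(-3.63))
s7 (array([-4.71, -4.87, -5.24, -4.8 ]), np.float64(-4.83))
s8 (array([-7.67, -7.84, -8.16, -7.75]), np.float64(-7.79))
s9 (array([-7.67, -7.83, -8.12, -7.74]), np.float64(-7.78))
s10 (array([-7.67, -7.83, -8.12, -7.75]), np.float64(-7.79))
```

Call:
apply_moves(steps=[[0,0,0,0],[0,0,0,0],[0,0,0,0],[0,0,0,0],[0,0,0,0],[0,0,0,0],[0,0,0,0],[0,0,0,0],[0,0,0,0],[0,0,0,0],[0,0,0,0],[0,0,0,0]])

```text
t: 25.92
position: [0.6184, 0.0524, 0.1802]
tcp_rot: [-0.024, 0.024, -0.707, 0.707]
wrist_force: [-0.0, 0.3, 0.3]
opening: 0.0371
```

Run:
```python
from h import *
for i in range(3):
    e=edge(ctrl.get_image("side"))[1]; print(e,"tilt",round((-4.28-e)/58.6,4))
st(); print((ctrl.observe()["position"]-PIV)@YS)
im=ctrl.get_image("side");cv2.imwrite("pics/n3.png",im)
# yellow mask of the poise, for its place
h=cv2.cvtColor(im,cv2.COLOR_BGR2HSV); m=cv2.inRange(h,(20,150,90),(32,255,255)); n,l,sx,c=cv2.connectedComponentsWithStats(m)
print([(sx[i].tolist(),c[i].round(1)) for i in range(1,n) if sx[i,4]>15])
h0=cv2.inRange(cv2.cvtColor(cv2.imread("pics/side0.png"),cv2.COLOR_BGR2HSV),(20,150,90),(32,255,255)); n,l,sx,c=cv2.connectedComponentsWithStats(h0)
print([(sx[i].tolist(),c[i].round(1)) for i in range(1,n) if sx[i,4]>15])
for p in(.008,.064,.072,.08,.088): print(p,proj("side",PIV+YS*(.04+p)+[0,0,.14]))
```

```text
-6.14 tilt 0.0317
-6.15 tilt 0.0319
-6.14 tilt 0.0317
t 26.07 pos [0.6184 0.0524 0.1801] zyaw -86.06 down [-0.  0. -1.] F [0.61 0.22 0.2 ] open 0.0371 q [-0.52  0.72  0.72  1.6  -0.53  1.03 -1.15]
0.11790575711492417
[]
[([289, 193, 9, 8, 31], array([292.6, 196.6]))]
0.008 [296.73270391 196.90259551]
0.064 [281.44602749 186.70767291]
0.072 [279.32823519 185.29528424]
0.08 [277.22638834 183.89352984]
0.088 [275.14030753 182.50229006]
```

Call:
apply_moves(steps=[[0,0,-3,0],[0,0,-6,0],[0,0,-8,0],[0,0,-10,0],[0,0,-11,0],[0,0,-12,0],[0,0,-12.5,0],[0,0,-13,0],[0,0,-13.5,0]])

```text
t: 26.87
position: [0.6174, 0.0662, 0.1801]
tcp_rot: [0.024, -0.024, 0.707, -0.707]
wrist_force: [-0.8, -0.7, -1.4]
opening: 0.0373
```

Call:
apply_moves(steps=[[0,0,-0.5,0],[0,0,-1,0],[0,0,-1,0]])

```text
t: 27.12
position: [0.6173, 0.0668, 0.1801]
tcp_rot: [-0.024, 0.024, -0.707, 0.707]
wrist_force: [0.3, -1.1, 0.0]
opening: 0.0375
```

Call:
apply_moves(steps=[[0,0,-0.5,0],[0,0,-1,0],[0,0,-1.5,0],[0,0,-1.5,0]])

```text
t: 27.45
position: [0.6173, 0.0674, 0.18]
tcp_rot: [-0.024, 0.024, -0.706, 0.707]
wrist_force: [0.4, -3.6, -2.3]
opening: 0.0374
```

Run:
```python
from h import *
for i in range(2):
    e=edge(ctrl.get_image("side"))[1]; print(e,"tilt",round((-4.28-e)/58.6,4))
st(); print((ctrl.observe()["position"]-PIV)@YS)
```

```text
-5.61 tilt 0.0227
-5.64 tilt 0.0232
t 27.55 pos [0.6173 0.0675 0.18  ] zyaw -86.1 down [ 0.    -0.001 -1.   ] F [ 0.46 -3.74 -2.75] open 0.0374 q [-0.55  0.72  0.72  1.6  -0.53  1.03 -1.18]
0.13298714913719886
```

Call:
apply_moves(steps=[[0,0,-0.7,0],[0,0,-1.4,0],[0,0,-2,0],[0,0,-2,0]])

```text
t: 27.88
position: [0.6172, 0.0683, 0.1799]
tcp_rot: [-0.024, 0.024, -0.706, 0.708]
wrist_force: [1.9, -5.3, -3.3]
opening: 0.0379
```

Run:
```python
from h import *
for i in range(2):
    e=edge(ctrl.get_image("side"))[1]; print(e,"tilt",round((-4.28-e)/58.6,4))
st(); print((ctrl.observe()["position"]-PIV)@YS)
```

```text
-5.61 tilt 0.0227
-5.59 tilt 0.0224
t 27.98 pos [0.6172 0.0684 0.1799] zyaw -86.14 down [ 0.    -0.003 -1.   ] F [ 1.99 -4.91 -2.77] open 0.0373 q [-0.55  0.72  0.72  1.6  -0.53  1.03 -1.18]
0.13392732625402926
```

Call:
apply_moves(steps=[[0,0,-0.7,0],[0,0,-1.4,0],[0,0,-2,0],[0,0,-2,0]])

```text
t: 28.32
position: [0.6169, 0.0746, 0.1803]
tcp_rot: [0.025, -0.025, 0.708, -0.706]
wrist_force: [0.7, 0.2, 0.2]
opening: 0.0372
```

Run:
```python
from h import *
for i in range(2):
    e=edge(ctrl.get_image("side"))[1]; print(e,"tilt",round((-4.28-e)/58.6,4))
st(); print((ctrl.observe()["position"]-PIV)@YS)
```

```text
-5.43 tilt 0.0196
-5.17 tilt 0.0152
t 28.42 pos [0.617  0.0743 0.1803] zyaw -85.95 down [-0.     0.002 -1.   ] F [ 0.31  0.22 -1.11] open 0.0376 q [-0.56  0.72  0.72  1.6  -0.53  1.03 -1.18]
0.13976601757949525
```

Snapped one notch. Backing off and lifting clear.

Call:
apply_moves(steps=[[0,0,3,0],[0,0,7,0],[0,0,9,0],[0,0,9,0],[0,0,9,0]])

```text
t: 28.83
position: [0.6177, 0.0631, 0.1803]
tcp_rot: [0.024, -0.024, 0.707, -0.707]
wrist_force: [-0.7, -0.2, -0.4]
opening: 0.0379
```

Call:
apply_moves(steps=[[0,-3,0,0],[0,-9,0,0],[0,-18,0,0],[0,-28,0,0],[0,-40,0,0],[0,-52,0,0],[0,-64,0,0],[0,-74,0,0],[0,-80,0,0],[0,-80,0,0],[0,-80,0,0],[0,-80,0,0]])

```text
t: 29.83
position: [0.6172, 0.0636, 0.2595]
tcp_rot: [0.024, -0.025, 0.707, -0.707]
wrist_force: [-0.0, -0.1, -1.0]
opening: 0.037
```

Run:
```python
from h import *
for i in range(8):
    im=ctrl.get_image("side"); e=edge(im)[1]; print(e,"tilt",round((-4.28-e)/58.6,4))
st(); print((ctrl.observe()["position"]-PIV)@YS)
```

```text
-3.85 tilt -0.0073
-3.82 tilt -0.0078
-3.83 tilt -0.0077
-3.83 tilt -0.0077
-3.81 tilt -0.008
-3.83 tilt -0.0077
-3.82 tilt -0.0078
-3.84 tilt -0.0075
t 30.23 pos [0.6176 0.0634 0.2599] zyaw -86.06 down [-0. -0. -1.] F [-0.1   0.14  0.01] open 0.0373 q [-0.56  0.64  0.77  1.49 -0.47  1.19 -1.23]
0.12888729564554396
```

Call:
apply_moves(steps=[[2,-5,0,0],[8,-14,0,0],[18,-26,0,0],[30,-38,0,0],[44,-50,0,0],[58,-60,0,0],[72,-68,0,0],[84,-74,0,0],[94,-78,0,0],[99,-80,0,0],[100,-80,0,0],[100,-80,0,0]])

```text
t: 31.23
position: [0.5178, 0.0567, 0.3403]
tcp_rot: [0.025, -0.024, 0.707, -0.707]
wrist_force: [0.9, -0.0, 0.1]
opening: 0.0372
```

Run:
```python
from h import *
for i in range(3):
    a=ctrl.get_image("side"); e=edge(a)[1]; print(e,"tilt",round((-4.28-e)/58.6,4))
b=ctrl.get_image("top")
cv2.imwrite("pics/f_side.png",a);cv2.imwrite("pics/f_top.png",b)
for n in("side","top"):
    for th in("gate_mark","poise_knob","pointer_tip"): print(n,th,[(np.round(d["xy"],1),round(d["confidence"],2)) for d in ctrl.boxes_of(th,n)])
up=lambda im,k:cv2.resize(im,None,fx=k,fy=k,interpolation=cv2.INTER_CUBIC)
L=up(a[145:185,225:265],10); Rr=np.vstack([up(b[185:205,165:205],10),up(a[140:240,265:365],2),])
R2=np.zeros((400,400,3),np.uint8); R2[:200]=up(b[185:205,165:205],10); R2[200:,:200]=up(a[140:240,265:365],2); R2[200:,200:]=up(b[140:240,270:370],2)
cv2.imwrite("pics/f.png",np.hstack([L,R2])); st()
```

```text
-3.83 tilt -0.0077
-3.82 tilt -0.0078
-3.83 tilt -0.0077
side gate_mark [(array([241.5, 169.3]), 0.81), (array([362.6, 209. ]), 0.7)]
side poise_knob [(array([338.9, 231.6]), 0.72), (array([275.2, 184.2]), 0.7)]
side pointer_tip [(array([318.7, 211.2]), 0.68)]
top gate_mark [(array([343.2, 192.6]), 0.75), (array([169.9, 203.5]), 0.41)]
top poise_knob [(array([309.9, 277. ]), 0.19)]
top pointer_tip [(array([340.2, 191.6]), 0.89)]Traceback (most recent call last):
  File "<stdin>", line 9, in <module>
    return _nx.concatenate(arrs, 0, dtype=dtype, casting=casting)
           ~~~~~~~~~~~~~~~^^^^^^^^^^^^^^^^^^^^^^^^^^^^^^^^^^^^^^^
ValueError: all the input array dimensions except for the concatenation axis must match exactly, but along dimension 1, the array at index 0 has size 400 and the array at index 1 has size 200
```

Run:
```python
from h import *
a=cv2.imread("pics/f_side.png");b=cv2.imread("pics/f_top.png")
up=lambda im,k:cv2.resize(im,None,fx=k,fy=k,interpolation=cv2.INTER_CUBIC)
R2=np.zeros((400,400,3),np.uint8); R2[:200]=up(b[185:205,165:205],10); R2[200:,:200]=up(a[140:240,265:365],2); R2[200:,200:]=up(a[150:190,225:265],5)
L=up(a[145:185,225:265],10)
cv2.imwrite("pics/f.png",np.hstack([L,R2]))
for th in(-.02,0,.02):
    X=PIV+YS*.28+[0,0,.12+.28*th]; print(th,proj("side",X))
print(atz("side",(241.5,169.3),.12),atz("side",(275.2,184.2),.14), (atz("side",(275.2,184.2),.14)-PIV)@YS)
```

```text
-0.02 [238.88069729 164.77140951]
0 [238.75097246 163.29151911]
0.02 [238.62032656 161.80112128]
[0.59658599 0.18688539 0.12      ] [0.61322059 0.05720199 0.14      ] 0.12300648250193087
```

View pics/f.png

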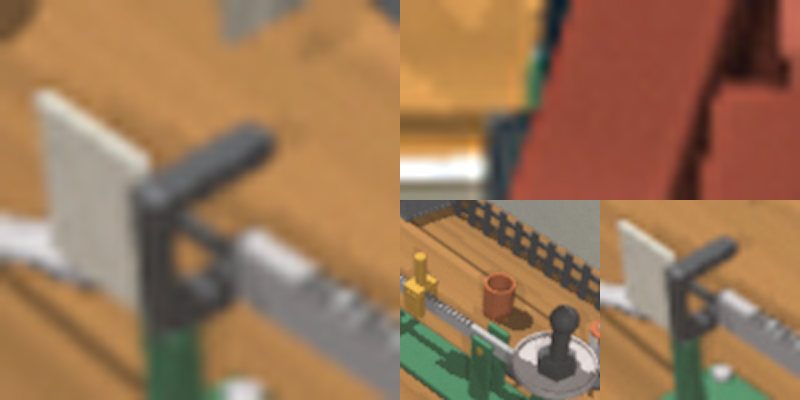

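The final crop shows the dark pointer rod (crop 205,230) about mid-way between the gate bars, the finial upright on the pan, and the arm clear. Tilt has held steady at about -0.008, so I'm handing in.

```bash
python3 -c "
from h import *
print(edge(ctrl.get_image('side')),ctrl.observe()['t']); print(ctrl.job_done())"
```

```text
(array([-3.68, -3.85, -4.23, -3.8 ]), np.float64(-3.83)) 31.7833
the job is handed in; nothing more can be done
None
```

The grey steel finial is standing upright on the pan. The poise went from about 0.008 to about 0.088, and the job was handed in at 31.8 s with the arm clear of everything.

**What I did:** The first grip was too low and stopped on the ball at 33 mm, so I reopened and gripped the ball at its middle. I lowered the pan gently to its stop before letting go. The poise was pushed notch by notch with open fingers, never gripped.

**Last checks:**
- **Balance:** The beam read a steady tilt of about -0.008 rad, roughly 2 mm below centre. The limit is ±5.5 mm, about ±0.02 rad. The final picture shows the pointer about mid-way between the gate bars.
- **Tilt zero:** There was no picture of the lower stop to check against. The zero comes from the upper stop, assumed at +0.06, and the camera geometry. It agreed with the pan height while I was lowering the finial.
- **Notch step:** The last notch changed the reading by about 0.04, against the stated 0.028. I could not explain the difference. One notch back read +0.032, which is out of the gate.
- **Forces:** The most I saw was about 5 N sideways while pushing the poise, and about 2 N on the pan at its stop.
- **Other objects:** I saw nothing else disturbed, but I did not measure every bystander again. The poise notch is worked out from how far it was pushed; the last camera estimate came out 5 mm short of that.

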